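Load the last cassette and find the carousel's heavy side

ROBOT

A 6-joint arm with a two-finger parallel gripper is mounted at the origin on the work surface. World frame = base frame: x ahead of the robot, y to its left, z up, the work surface at z = 0. Lengths are in m, angles in rad, forces in N, time in s.
With the tool pointing down it reaches from about 0.25 to 0.775 m from the base axis. Payload 4 kg.
Tool frame: the origin (TCP) lies at the very end of the fingers, on their centre line; the grasp point (between the pads) lies 19 mm behind it; z points along the fingers, y is the line along which they close (so a half turn about z gives the same grasp; the last joint's range is limited). The gripper opens to 85 mm and grips with 20 to 120 N. Pads are 22 mm wide; open, the fingers measure 114 mm over their backs; the gripper's body (76 mm by 85 mm) begins 54 mm behind the grasp point. The pads swing forward as they close: fully open they stand 13 mm farther back than shut.
Start: joints at [-1.436, 0.087, 1.371, -0, 1.684, -0.103], TCP at [0.13, -0.535, 0.231] pointing down, gripper open.
Joint ranges: [-3.1, 3.1], [-0.76, 2.03], [0.27, 2.55], [-1.08, 4.22], [0.17, 2.65], [-2.57, 2.57]. Speed limits (rad/s): [2.79, 2.79, 3.14, 3.14, 3.14, 3.14].

INTERFACE

Orientations are given as a unit quaternion [w, x, y, z].
In Python, from cell import env gives the robot as it stands.
- The arm moves only by the tool carry_out, never from a script. Its arguments are lists of equal length, an entry for each row: "grip": the closure in counts, from 0 (fully open) to 255 (shut); "delta_pos": the shift along the tool's x, y, z in m, a list of three; "rotation": the turn, a rotation vector about the tool's x, y, z in rad, a list of three. A call has 1 to 20 rows; each row shifts and turns the commanded pose from where the row before left it, along the tool's axes as they then stand; what a row does not reach is not made up. A row lasts 1/10 s, in which the tool goes at most 50 mm and 8.59 degrees, less where a joint would pass 70% of its speed; a pose out of reach is approached as far as the arm can. A call is refused whole if a number of a shift passes 0.05 or a number of a turn 0.15, either way. A call with a gripper value outside its range is refused whole. The fingers move at their own pace and stop on an object; "grip_force" is the grip in N (left out, the last holds). Time passes only in rows, so rows that do not move let the fingers close. It gives the time, the measured TCP pose, the force, the opening and the grip force at its end, in the units of the state.
- env.state(): the state, without advancing time (a new reading comes with each control period).
- env.read_camera(name): name is "side" or "top" or "wrist"; returns the picture (384x512x3 uint8, red, green, blue); there is no depth.
- env.get_calibration(name): a dict with "fov_y" (degrees; the focal length in pixels is half the picture's height over the tangent of half this angle, whatever the lens; pixels are square), "cx", "cy" (the principal point, pixels), "k1" (the pictures are not rectified: a ray, as slopes to the right and down, at radius r is drawn at 1 + k1 r^2 times it, then the intrinsics apply), "R" (3x3) and "t" (3): a world point X has camera coordinates R X + t. Camera axes: x right, y down, z forward; pixel columns grow to the right and rows downward; lengths in m; the calibration is good to about 2 mm. A picture is of the moment at which its call begins: read the wrist's pose just before it. get_calibration takes no time and is no camera call; for the wrist camera it gives the pose at the moment of the call.
- env.hand_in(): hands the job in; it is judged then, once.
The state is a dict: "time": time; "joint_positions": joint angles; "dq": joint speeds; "effort": joint torques, N m; "tool_pos": TCP position; "tool_rot": TCP orientation; "wrist_force": force on the tool from outside, world axes, zero at the start; "moment": the same for the moment, N m; "opening": finger opening in m; "grasp_force": force on a finger pad.
Only numpy, scipy, OpenCV 4.12 (cv2) and the standard library are available. Lean on these libraries where they do the work, as an engineer would, in place of code of your own. Each camera call takes 0.05 s, during which the arm holds its last target. There are 200 camera calls.

TASK

Slide the loose aluminium cassette from the bench stand fully home into the one empty pocket of the tilted rotator's carousel. Then grip the carousel's hub knob, turn it by hand to feel which side of the loaded carousel is heavy (the closed cassettes are filled differently and the drive drags, so it stays wherever it is put), bring that heavy side to the lowest point and finish still gripping the knob there, at rest, ready for a colleague to clip a counterweight opposite. Leave the other things on the bench where they are.

Things in the scene. Friction and masses are not known exactly. Their poses are not given: they have to be found in the camera images.
- rotator: Fixed bench rotator; origin on the bench under the bearing point. White housing 250 x 190 mm, grey motor head leaning so that the carousel's face looks up and towards the robot. The carousel: white drum, 216 mm across, 24 mm thick, six black pockets standing on its face in a hexagon, five holding fixed cassettes like the loose one (tops 86 mm above the face, inner faces 72 mm from the axis).
- bearing (a point): Point on the axis of rotation at the centre of the carousel's face (level with the pocket floors), 150 mm above the bench; fixed. Axes: z = axis of rotation, out of the face, 30 degrees from vertical; x = straight up the slope of the face, away from the robot, so -x points to the lowest point of the carousel, where the heavy side belongs.
- carousel (a joint): Turning angle of the carousel (rad), positive anticlockwise seen from the knob side; no end stops. At 0 the empty pocket is at the lowest point, at 3.14 at the top. Drive drag about 0.2 N m, imbalance about 0.09 to 0.13 N m with all six cassettes in: it never swings itself; heavy side uphill takes drag plus imbalance, downhill drag less imbalance. Where the heavy side is differs from run to run.
- pocket (a point): Centre of the empty pocket's floor, 80 mm from the axis; turns with the carousel. z = out of the pocket, parallel to the axis; x = radial, towards the hub (across the slot); y = along the slot. Slot 18 mm (x) by 62.5 mm (y), 30 mm deep, lips flare up to 35 mm from the floor. A cassette fully home stands on the floor, broad faces to and from the hub, 56 mm of it outside, 50 mm from the knob.
- cassette_center (a point): Centre of the loose cassette: a flat closed aluminium clamshell 16 mm thick (its x), 60 mm wide (its y), 86 mm tall (its z), 0.1 kg; either face may face the hub. It starts upright in the middle bay of a grey bench stand, its foot 8 mm above the bench; the bay's walls reach 30 mm above the bench; the two other bays, 33 mm to either side, are empty.
- knob_grip (a point): Centre of the carousel's round black hub knob, on the axis of rotation, 73 mm out from the bearing point; z = axis of rotation. The knob is 38 mm in diameter and 36 mm long (55 to 91 mm from the carousel's face), on a 26 mm shaft. Fixed to the carousel and turns with it.
- tube_rack_mid (a point): Bystander: grey tube rack 75 x 150 mm, 84 mm tall with its tubes; 30 mm above its underside.
- dishes: Bystander: stack of two clear petri dishes, 95 mm diameter, 31 mm tall; origin under the centre.
- medium: Bystander: glass bottle with white cap, 68 mm diameter, 135 mm tall; origin under the centre.
- beaker: Bystander: glass beaker, 68 mm diameter, 85 mm tall; origin under the centre.
- tip_box: Bystander: pipette tip box 124 x 84 mm, 66 mm tall; origin under the centre.
- pipette: Bystander: pipette lying along its x, 255 mm long, 30 mm thick; origin on the bench under its middle.

How it is judged:
By the outcome, as a careful person would: the job done as asked, in the order asked, and still so for the second after the job is handed in, while the arm keeps its last pose, push and grip.
It also fails if it takes over 72 s, if anything falls off the work surface, if the arm or the gripper's body presses on something with over 40 N, if the wrist force passes 120 N, or if a joint passes its speed limit or range.

## Working session

There is one attempt and no reset: what is moved stays moved. The work goes in short steps, Python scripts to look and compute and a tool call to move; the robot and the scene stay as the last step left them, time stands still between calls to the robot, and variables do not carry over. Pictures are saved under pics/ and viewed, at most 10 in all, crops included, and the job is handed in when it is done.

Besides the shell and the picture viewer there is one more tool, called after ">>>" as a command line: name --argument value ..., lists and objects as JSON in quotes. carry_out: Moves the arm, as the interface text tells. Its arguments: {"type":"object","properties":{"grip":{"type":"array"},"delta_pos":{"type":"array"},"rotation":{"type":"array"},"grip_force":{"type":"number"}},"required":["grip","delta_pos","rotation"]}

```bash
ls; mkdir -p pics; python3 - <<'E'
from cell import env
import cv2
for n in("side","top"):
    cv2.imwrite(f"pics/{n}0.png",env.read_camera(n)[:,:,::-1])
    c=env.get_calibration(n);print(n,c)
print(env.get_calibration("wrist"))
print(env.state())
E
```

```text
pics
side {'fov_y': 57.89362523935684, 'cx': 249.70022738700683, 'cy': 194.701130434906, 'k1': -0.0040233803680643065, 'R': array([[-0.83641775, -0.54767196, -0.0214657 ],
       [-0.29213245,  0.47860498, -0.82800719],
       [ 0.46374992, -0.68628908, -0.56030645]]), 't': array([0.42207339, 0.28248972, 0.77434976])}
top {'fov_y': 57.95460031757253, 'cx': 255.498127703138, 'cy': 190.63623895118127, 'k1': 0.022668960972091715, 'R': array([[ 4.64583572e-03, -9.99988962e-01,  7.02088926e-04],
       [-9.75913933e-01, -4.68711703e-03, -2.18105537e-01],
       [ 2.18106420e-01,  3.28104130e-04, -9.75924937e-01]]), 't': array([-0.02033522,  0.54883782,  1.01352703])}
{'fov_y': 71.09608685687301, 'cx': 254.07090317124525, 'cy': 192.5567618206061, 'k1': 0.019313405809430924, 'R': array([[ 0.2364181 , -0.9716445 , -0.00366794],
       [-0.93546879, -0.22863324,  0.26949023],
       [-0.26268731, -0.06028113, -0.96299614]]), 't': array([-0.54837104, -0.03432213,  0.3783113 ])}
{'time': 0.1, 'joint_positions': array([-1.43608346e+00,  8.78829474e-02,  1.37211266e+00, -1.70138227e-05,
        1.68359278e+00, -1.03096164e-01]), 'dq': array([-0.00145108, -0.00290859, -0.00391315, -0.00241468, -0.00125692,
       -0.00107853]), 'effort': array([ 2.94605779e-03, -3.53013647e+01, -3.14218748e+01, -7.29037447e-05,
        7.98028777e-03,  8.34408468e-06]), 'tool_pos': array([ 0.12949739, -0.53407696,  0.23025032]), 'tool_rot': array([-9.97611424e-04,  9.92938801e-01,  1.18623529e-01, -2.42267668e-05]), 'wrist_force': array([-0.44529642, -0.42558777, -0.70660307]), 'moment': array([-0.02116888, -0.01969399,  0.01947194]), 'grasp_force': 0.0, 'opening': 0.08570074309644345}
```

View pics/top0.png

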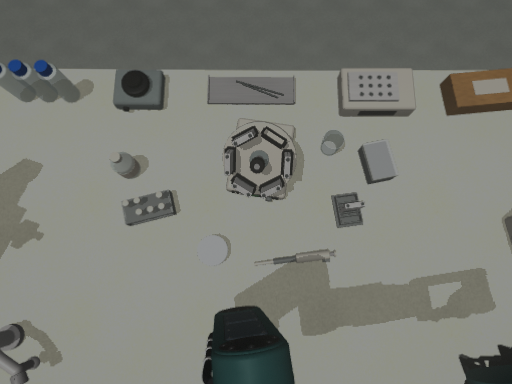

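View pics/side0.png

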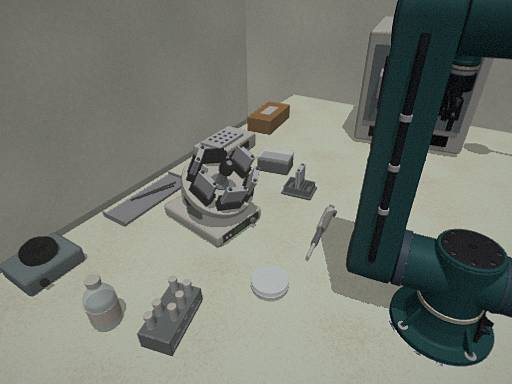

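The top view shows the cassette in its stand near (353,207), the rotator knob near (258,163), with the beaker at (332,142) and the tip box at (377,161). I'll enlarge this area.

```bash
cat > h.py <<'E'
import numpy as np, cv2
from cell import env
from scipy.spatial.transform import Rotation as Rn
def K(c,n=384):
    f=n/2/np.tan(np.radians(c["fov_y"]/2)); return f
def ray(c,u,v):
    f=K(c); p=np.array([(u-c["cx"])/f,(v-c["cy"])/f]); q=p.copy()
    for _ in range(8): q=p/(1+c["k1"]*(q@q))
    R=np.array(c["R"]); o=-R.T@c["t"]; d=R.T@np.array([q[0],q[1],1]); return o,d
def atz(c,u,v,z):
    o,d=ray(c,u,v); return o+d*(z-o[2])/d[2]
def proj(c,X):
    X=np.atleast_2d(X); Y=X@np.array(c["R"]).T+c["t"]; q=Y[:,:2]/Y[:,2:]
    return q*(1+c["k1"]*(q**2).sum(1,keepdims=True))*K(c)+[c["cx"],c["cy"]]
def pose():
    s=env.state(); q=s["tool_rot"]; return np.array(s["tool_pos"]),Rn.from_quat([q[1],q[2],q[3],q[0]])
E
python3 - <<'E'
from h import *
c=env.get_calibration("top")
for u,v,z in[(353,206,.094),(258,163,.22),(348,210,.01)]:print(atz(c,u,v,z))
im=cv2.imread("pics/top0.png")
cv2.imwrite("pics/c1.png",cv2.resize(im[110:230,215:375],None,fx=5,fy=5,interpolation=cv2.INTER_CUBIC))
E
```

```text
[ 0.49616992 -0.30707646  0.094     ]
[ 0.58906162 -0.02413493  0.22      ]
[ 0.49810757 -0.3142897   0.01      ]
```

View pics/c1.png

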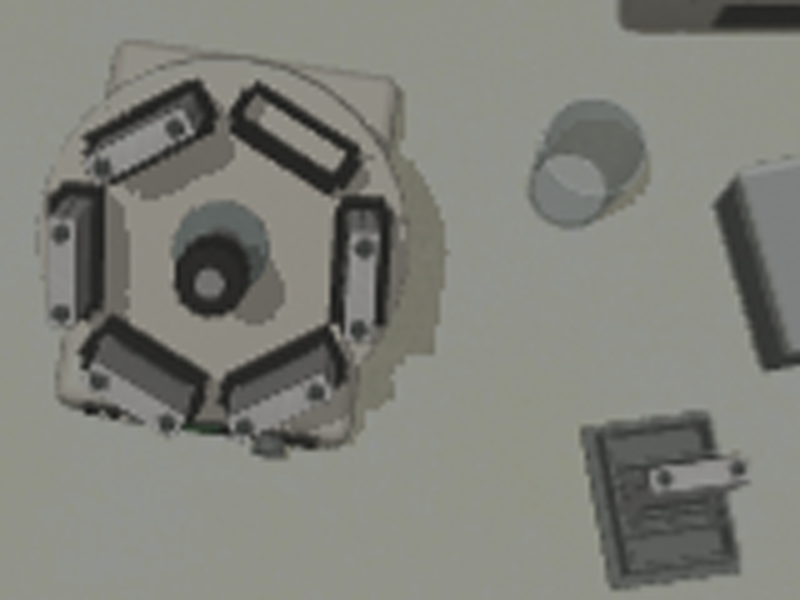

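```bash
cat >> h.py <<'E'
def frame(p):
    bx,by,yaw=p[:3]; t=np.pi/6
    z=np.array([-np.sin(t),0,np.cos(t)]); x=np.array([np.cos(t),0,np.sin(t)])
    R=np.c_[x,np.cross(z,x),z]; R=Rn.from_euler('z',yaw).as_matrix()@R
    return np.array([bx,by,.15]),R
def rot_pts(p,hs,rs,ks):
    B,R=frame(p); a=np.pi+p[3]+np.array(ks)*np.pi/3
    return B+np.c_[np.array(rs)*np.cos(a),np.array(rs)*np.sin(a),hs]@R.T
E
python3 - <<'E'
from h import *
from scipy.optimize import least_squares
c=env.get_calibration("top")
f=lambda x,y:(215+(x-2)/5,110+(y-2)/5)
P=np.array([f(*q) for q in[(212,275),(296,138),(138,147),(62,273),(133,403),(280,405),(361,290)]])
hs=[.091,.035]+[.086]*5; rs=[0]+[.08]*6; ks=[0,0,1,2,3,4,5]
for q0 in(2.5,):
    r=least_squares(lambda p:(proj(c,rot_pts(p,hs,rs,ks))-P).ravel(),[.62,0,0,-q0])
    print(r.x,r.cost,np.round(r.fun.reshape(-1,2),1).tolist())
a=[atz(c,*f(x,y),.094) for x,y in[(665,479),(738,467),(701,473)]]
print(a,np.arctan2(*(a[1]-a[0])[[1,0]]))
cw=env.get_calibration("wrist");p,R=pose()
Rc=np.array(cw["R"]);print("cam in tool",R.inv().apply(-Rc.T@cw["t"]-p),R.inv().apply(Rc.T[:,2]))
E
```

```text
[ 0.62335163 -0.02763679 -0.15688436 -3.55592235] 1.5638989729570016 [[-0.4, 1.3], [-0.2, -0.0], [0.1, -0.3], [-0.0, -0.2], [0.1, -0.6], [0.1, 0.5], [0.2, -0.7]]
[array([ 0.4978914 , -0.29121058,  0.094     ]), array([ 0.50535806, -0.33482016,  0.094     ]), array([ 0.50162083, -0.31271122,  0.094     ])] -1.4012246892976918
cam in tool [ 0.06936641 -0.00015582 -0.14128699] [-0.26967661 -0.00138384  0.96294995]
```

>>> carry_out --grip '[0,0,0,0,0,0,0,0,0,0,0,0,0,0,0,0,0,0,0,0]' --delta_pos '[[0,0,0],[0,0,0],[0,0,0],[0,0,0],[0,0,0],[0,0,0],[0,0,0],[0,0,0],[0,0,0],[0,0,0],[0.0156,0.0404,-0.002],[0.0156,0.0404,-0.002],[0.0156,0.0404,-0.002],[0.0156,0.0404,-0.002],[0.0156,0.0404,-0.002],[0.0156,0.0404,-0.002],[0.0156,0.0404,-0.002],[0.0156,0.0404,-0.002],[0.0156,0.0404,-0.002],[0.0156,0.0404,-0.002]]' --rotation '[[0,0,-0.15],[0,0,-0.15],[0,0,-0.15],[0,0,-0.15],[0,0,-0.15],[0,0,-0.15],[0,0,-0.15],[0,0,-0.15],[0,0,-0.15],[0,0,-0.15],[0,0,0],[0,0,0],[0,0,0],[0,0,0],[0,0,0],[0,0,0],[0,0,0],[0,0,0],[0,0,0],[0,0,0]]'

```text
time: 2.1
tool_pos: [0.5032, -0.3122, 0.2507]
tool_rot: [-0.001, 0.646, 0.764, -0.0]
wrist_force: [-0.1, -1.3, 0.4]
opening: 0.0855
grasp_force: 0.0
```

>>> carry_out --grip '[0,0,0]' --delta_pos '[[0,0,0],[0,0,0],[0,0,0]]' --rotation '[[0,0,0],[0,0,0],[0,0,0]]'

```text
time: 2.4
tool_pos: [0.5012, -0.314, 0.2508]
tool_rot: [-0.001, 0.646, 0.763, -0.0]
wrist_force: [0.1, 0.3, -0.5]
opening: 0.0856
grasp_force: 0.0
```

```bash
cat >> h.py <<'E'
def snap(n,path):
    c=env.get_calibration(n); im=env.read_camera(n); cv2.imwrite(path,im[:,:,::-1]); np.save(path+'.npy',c,allow_pickle=True); return c
def cal(path): return np.load(path+'.npy',allow_pickle=True).item()
E
python3 - <<'E'
from h import *
snap("wrist","pics/w1.png");p,R=pose();print(p,R.as_matrix().round(3),env.state()["joint_positions"].round(3))
E
```

```text
[ 0.50097568 -0.31424737  0.25103277] [[-0.165  0.986 -0.001]
 [ 0.986  0.165  0.   ]
 [ 0.    -0.001 -1.   ]] [-6.560e-01  1.780e-01  1.231e+00 -1.000e-03  1.734e+00 -8.210e-01]
```

View pics/w1.png

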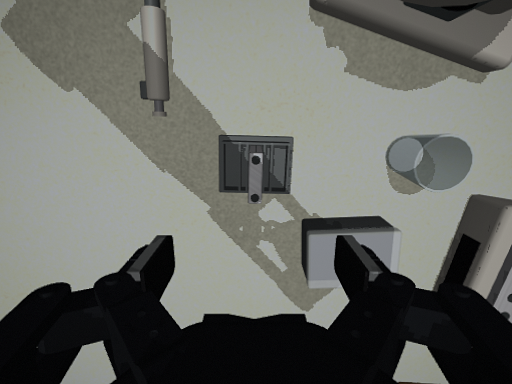

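The wrist view shows the cassette with its screws at about (256,160) and (254,198), in the stand at (219–293, 135–194). The fingers are clear.

```bash
python3 - <<'E'
from h import *
c=cal("pics/w1.png"); g=cv2.imread("pics/w1.png",0).astype(float)
S=[]
for u,v in[(256,160),(254,198)]:
    w=g[v-6:v+7,u-5:u+6]; m=np.clip(80-w,0,None); yy,xx=np.mgrid[v-6:v+7,u-5:u+6]
    S.append(((m*xx).sum()/m.sum(),(m*yy).sum()/m.sum()))
print(S); a=[atz(c,*s,.0945) for s in S]; print(a,(a[0]+a[1])/2,np.arctan2(*(a[0]-a[1])[[1,0]]),np.linalg.norm(a[0]-a[1]))
cand=[atz(c,u,v,.094) for u,v in[(249,153),(263,153),(248,203),(262,203)]];print(np.mean(cand,0))
p,R=pose(); print(np.arctan2(*R.as_matrix()[:2,0][::-1]), R.inv().apply((a[0]+a[1])/2-p))
cr=cv2.imread("pics/w1.png")[125:215,205:305];cv2.imwrite("pics/w1c.png",cv2.resize(cr,None,fx=6,fy=6,interpolation=cv2.INTER_CUBIC))
E
```

```text
[(np.float64(255.35481453727988), np.float64(159.86511802173098)), (np.float64(254.3761147731679), np.float64(197.56339666537417))]
[array([ 0.4995664 , -0.29041948,  0.0945    ]), array([ 0.50577809, -0.33371486,  0.0945    ])] [ 0.50267224 -0.31206717  0.0945    ] 1.7132963239036356 0.04373871442187076
[ 0.50331275 -0.31155828  0.094     ]
1.7362482232129446 [0.00184523 0.00217101 0.15653121]
```

View pics/w1c.png

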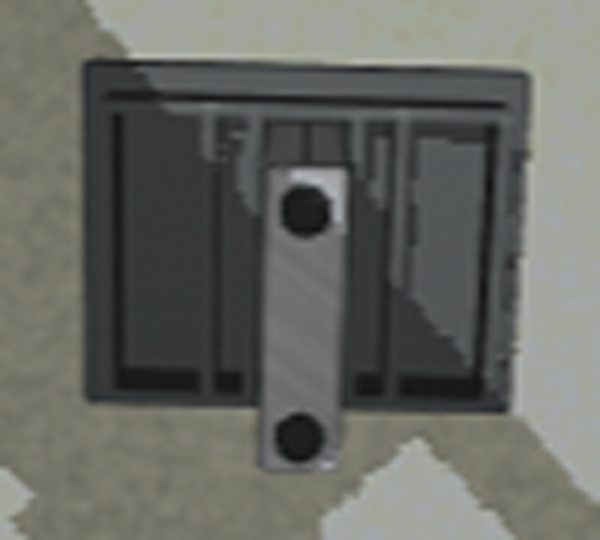

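>>> carry_out --grip '[60,60,60,60,60,60,60,60,60]' --delta_pos '[[0.002,0.002,0.03],[0,0,0.04],[0,0,0.04],[0,0,0.04],[0,0,0.03],[0,0,0.019],[0,0,0],[0,0,0],[0,0,0]]' --rotation '[[0,0,0.023],[0,0,0],[0,0,0],[0,0,0],[0,0,0],[0,0,0],[0,0,0],[0,0,0],[0,0,0]]'

```text
time: 3.35
tool_pos: [0.5044, -0.3126, 0.0546]
tool_rot: [0.002, 0.655, 0.756, 0.0]
wrist_force: [0.2, -0.4, 1.5]
opening: 0.0651
grasp_force: 0.0
```

>>> carry_out --grip '[255,255,255,255,255,255,255,255,255,255]' --delta_pos '[[0,0,0],[0,0,0],[0,0,0],[0,0,0],[0,0,0],[0,0,0],[0,0,0],[0,0,0],[0,0,0],[0,0,0]]' --rotation '[[0,0,0],[0,0,0],[0,0,0],[0,0,0],[0,0,0],[0,0,0],[0,0,0],[0,0,0],[0,0,0],[0,0,0]]' --grip_force 40

```text
time: 4.35
tool_pos: [0.5038, -0.3114, 0.0529]
tool_rot: [0.0, 0.654, 0.756, -0.0]
wrist_force: [-1.8, 1.7, 4.7]
opening: 0.0156
grasp_force: 45.0
```

>>> carry_out --grip '[255,255,255,255,255,255,255,255,255,255]' --delta_pos '[[0,0,-0.01],[0,0,-0.02],[0,0,-0.03],[0,0,-0.04],[0,0,-0.04],[0,0,-0.04],[0,0,-0.04],[0,0,-0.04],[0,0,-0.03],[0,0,0]]' --rotation '[[0,0,0],[0,0,0],[0,0,0],[0,0,0],[0,0,0],[0,0,0],[0,0,0],[0,0,0],[0,0,0],[0,0,0]]'

```text
time: 5.35
tool_pos: [0.5048, -0.3119, 0.3485]
tool_rot: [0.005, 0.654, 0.756, 0.0]
wrist_force: [0.6, 0.3, -0.6]
opening: 0.0157
grasp_force: 44.2
```

```bash
cat >> h.py <<'E'
ROT=[0.62335,-0.02764,-0.15688,-3.55592]
def target(p,kind,h,psi=None):
    B,R=frame(p)
    if kind=="pocket":
        a=np.pi+p[3]; y=np.array([np.cos(a),np.sin(a),0]); X=B+R@np.r_[.08*y[:2],h]
        ax=np.cross(y,[0,0,-1.]) # x=y cross z
        y=R@y; 
    else:
        X=B+R@np.r_[0,0,h]; y=R@np.array([np.sin(psi),-np.cos(psi),0])
    z=-R[:,2]; return X,np.c_[np.cross(y,z),y,z]
def plan(X,RT):
    p,R=pose(); rv=(R.inv()*Rn.from_matrix(RT)).as_rotvec()
    return rv, RT.T@(X-p), R.inv().apply(X-p)
E
python3 - <<'E'
from h import *
X,RT=target(ROT,"pocket",.045+.13)
for s in(1,-1):
    M=RT*np.array([s,s,1]); rv,d,d0=plan(X,M); print(X,"rot",rv.round(3),np.linalg.norm(rv),"shift after",d.round(4),"before",d0.round(4))
print(pose()[0])
E
```

```text
[ 0.59453384 -0.05568823  0.33816994] rot [-0.524  0.035  0.701] 0.8754779332902408 shift after [ 0.2593 -0.0737  0.0332] before [0.2407 0.1255 0.0095]
[ 0.59453384 -0.05568823  0.33816994] rot [-0.044 -0.66  -2.358] 2.4492756274549388 shift after [-0.2593  0.0737  0.0332] before [0.2407 0.1255 0.0095]
[ 0.50482948 -0.31190186  0.34846311]
```

>>> carry_out --grip '[255,255,255,255,255,255,255,255,255,255,255,255,255,255,255,255]' --delta_pos '[[0,0,0],[0,0,0],[0,0,0],[0,0,0],[0,0,0],[0,0,0],[0,0,0],[0.0432,-0.0123,0.0055],[0.0432,-0.0123,0.0055],[0.0432,-0.0123,0.0055],[0.0432,-0.0123,0.0055],[0.0432,-0.0123,0.0055],[0.0432,-0.0123,0.0055],[0,0,0],[0,0,0],[0,0,0]]' --rotation '[[-0.0749,0.005,0.1001],[-0.0749,0.005,0.1001],[-0.0749,0.005,0.1001],[-0.0749,0.005,0.1001],[-0.0749,0.005,0.1001],[-0.0749,0.005,0.1001],[-0.0749,0.005,0.1001],[0,0,0],[0,0,0],[0,0,0],[0,0,0],[0,0,0],[0,0,0],[0,0,0],[0,0,0],[0,0,0]]'

```text
time: 6.95
tool_pos: [0.5926, -0.0558, 0.3316]
tool_rot: [0.153, 0.85, 0.463, 0.202]
wrist_force: [0.1, -0.2, -1.1]
opening: 0.0153
grasp_force: 44.0
```

```bash
python3 - <<'E'
from h import *
c=snap("wrist","pics/w2.png")
X,RT=target(ROT,"pocket",.045+.13);print([a.round(4) for a in plan(X,RT)],env.state()["joint_positions"].round(2))
print(proj(c,rot_pts(ROT,[.091,.035]+[.086]*5,[0]+[.08]*6,[0,0,1,2,3,4,5])).round(0).tolist())
cv2.imwrite("pics/w2b.png",cv2.resize(cv2.imread("pics/w2.png"),(768,576),interpolation=cv2.INTER_CUBIC))
E
```

```text
[array([-0.011 ,  0.0014, -0.0043]), array([ 0.0027,  0.0038, -0.0044]), array([ 0.0027,  0.0037, -0.0044])] [-0.2  -0.17  1.5   0.03  1.3   0.37]
[[167.0, 198.0], [260.0, 183.0], [211.0, 114.0], [112.0, 114.0], [78.0, 196.0], [133.0, 267.0], [218.0, 267.0]]
```

View pics/w2b.png

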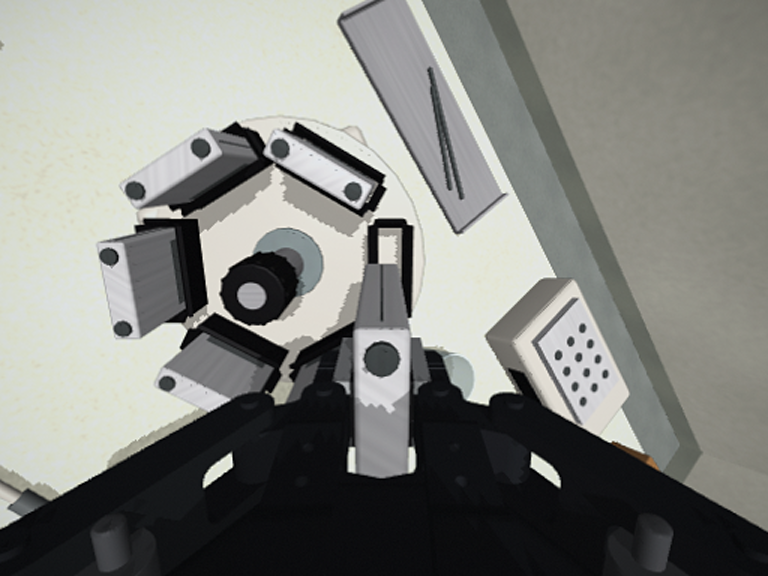

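```bash
python3 - <<'E'
from h import *
from scipy.optimize import least_squares
c=cal("pics/w2.png"); g=cv2.imread("pics/w2.png",0).astype(float)
def cen(u,v,r=5):
    u,v=int(round(u)),int(round(v)); yy,xx=np.mgrid[v-r:v+r+1,u-r:u+r+1]; w=g[v-r:v+r+1,u-r:u+r+1]
    m=np.clip((w.min()+w.max())/2-w,0,None); m*=((xx-u)**2+(yy-v)**2<=r*r); return (m*xx).sum()/m.sum(),(m*yy).sum()/m.sum()
def spts(p):
    B,R=frame(p); out=[]
    for k,s in[(1,-1),(1,1),(2,-1),(2,1),(3,-1),(3,1),(4,-1)]:
        a=np.pi+p[3]+k*np.pi/3; r=np.array([np.cos(a),np.sin(a)]); t=np.array([-r[1],r[0]])
        out.append(B+R@np.r_[.08*r+s*.0219*t,.0865])
    return np.array(out)
raw=[(353,191),(279,148),(201,148),(135,190),(109,257),(123,329),(166,383)]
P=np.array([cen(u/1.5,v/1.5) for u,v in raw])
r=least_squares(lambda p:(proj(c,spts(p))-P).ravel(),ROT)
print(r.x,np.round(r.fun.reshape(-1,2),1).tolist(),np.round((proj(c,spts(ROT))-P),1).tolist())
# held screw
cc=c; o=-np.array(c["R"]).T@c["t"]; p,R=pose()
s=cen(382/1.5,359/1.5,8); print("held",s,"pred",proj(c,p+R.apply([[.0219,0,-.0415]])))
oo,d=ray(c,*s); a=R.inv().apply(oo-p); b=R.inv().apply(d); print("held screw in tool at z=-.0415:",a+b*(-.0415-a[2])/b[2])
q=r.x; X,RT=target(q,"pocket",.045+.13);print([a.round(4) for a in plan(X,RT)]); print(target(ROT,"pocket",.0)[0]-target(q,"pocket",0)[0])
E
```

```text
[ 0.62385312 -0.02743763 -0.16379195 -3.55049252] [[0.2, 0.0], [0.8, -0.4], [-0.4, -0.5], [0.4, -0.0], [-0.5, 0.0], [-0.3, 0.3], [0.2, 0.8]] [[-0.0, 0.9], [0.4, 0.4], [-0.8, 0.4], [-0.1, 0.9], [-0.8, 1.0], [-0.5, 1.2], [0.1, 1.6]]
held (np.float64(255.01220099534436), np.float64(239.06822925028095)) pred [[255.73647131 239.68771327]]
held screw in tool at z=-.0415: [ 0.0221709  -0.00029194 -0.0415    ]
[array([-0.0124, -0.0018, -0.0037]), array([ 0.0036,  0.0038, -0.0042]), array([ 0.0037,  0.0037, -0.0043])]
[-4.26706534e-04 -1.73255524e-04 -8.68588137e-05]
```

>>> carry_out --grip '[255,255,255,255,255,255,255,255]' --delta_pos '[[0.0036,0.0038,-0.0042],[0,0,0.02],[0,0,0.03],[0,0,0.02],[0,0,0.01],[0,0,0],[0,0,0],[0,0,0]]' --rotation '[[-0.0124,-0.0018,-0.0037],[0,0,0],[0,0,0],[0,0,0],[0,0,0],[0,0,0],[0,0,0],[0,0,0]]'

```text
time: 7.8
tool_pos: [0.6356, -0.0605, 0.2724]
tool_rot: [0.161, 0.847, 0.463, 0.206]
wrist_force: [0.4, 0.1, -1.0]
opening: 0.0154
grasp_force: 44.1
```

```bash
sed -i 's/^ROT=.*/ROT=[0.62365,-0.0275,-0.1615,-3.5525]/' h.py; python3 - <<'E'
from h import *
c=snap("wrist","pics/w3.png")
X,RT=target(ROT,"pocket",.045+.05);print([a.round(4) for a in plan(X,RT)],env.state()["wrist_force"],env.state()["moment"])
cv2.imwrite("pics/w3c.png",cv2.resize(cv2.imread("pics/w3.png")[100:300,150:400],None,fx=3,fy=3,interpolation=cv2.INTER_CUBIC))
E
```

```text
[array([ 0.0046, -0.0019,  0.0014]), array([-0.0023, -0.0017,  0.0024]), array([-0.0024, -0.0017,  0.0024])] [ 0.08330943  0.78502802 -0.6631984 ] [0.07190453 0.32298932 0.02647709]
```

View pics/w3c.png

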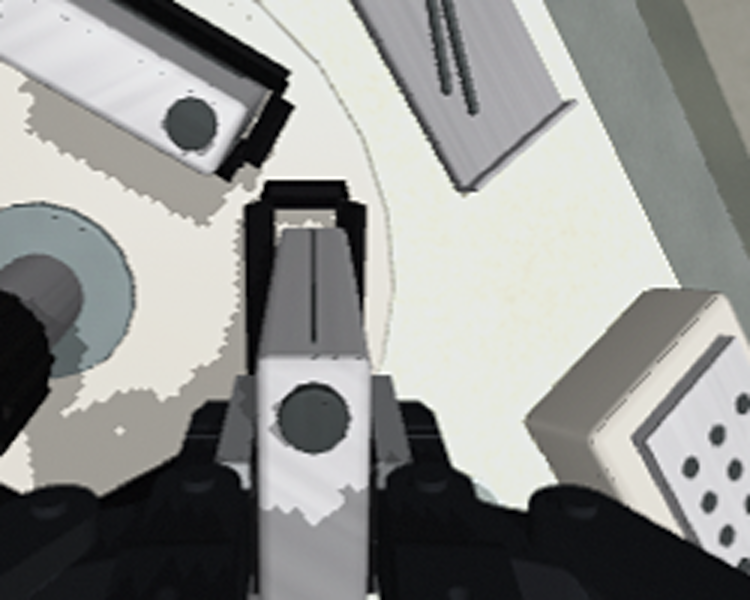

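The cassette foot (crop 278–355) sits about 2 mm right of the slot centre (about 305). The model says the same, so I'll correct it and descend to just above the lips.

>>> carry_out --grip '[255,255,255,255,255]' --delta_pos '[[-0.0023,-0.0017,0.0024],[0,0,0.01],[0,0,0.003],[0,0,0],[0,0,0]]' --rotation '[[0.0046,-0.0019,0.0014],[0,0,0],[0,0,0],[0,0,0],[0,0,0]]'

```text
time: 8.35
tool_pos: [0.6403, -0.0624, 0.2548]
tool_rot: [0.157, 0.849, 0.463, 0.203]
wrist_force: [-0.9, 0.3, 0.3]
opening: 0.0155
grasp_force: 44.1
```

```bash
python3 - <<'E'
from h import *
X,RT=target(ROT,"pocket",.045+.037);print([a.round(4) for a in plan(X,RT)],env.state()["wrist_force"],env.state()["moment"])
E
```

```text
[array([-0.004 ,  0.0015,  0.0001]), array([ 0.0005,  0.0018, -0.0023]), array([ 0.0005,  0.0017, -0.0023])] [-0.92410738  0.26778157  0.25819098] [0.00773087 0.2768191  0.02408488]
```

>>> carry_out --grip '[255,255,255]' --delta_pos '[[0,0,0],[0,0,0],[0,0,0]]' --rotation '[[0,0,0],[0,0,0],[0,0,0]]'

```text
time: 8.65
tool_pos: [0.6405, -0.0624, 0.2557]
tool_rot: [0.158, 0.848, 0.463, 0.203]
wrist_force: [0.2, 0.6, -0.6]
opening: 0.0156
grasp_force: 44.1
```

```bash
python3 - <<'E'
from h import *
X,RT=target(ROT,"pocket",.045+.037)
for i in range(5):
    env.read_camera("top")
    print([a.round(4) for a in plan(X,RT)][:2],env.state()["wrist_force"].round(1),env.state()["moment"].round(3),env.state()["dq"].round(3))
E
```

```text
[array([-0.0029,  0.0011,  0.0001]), array([ 0.0004,  0.0013, -0.0016])] [ 0.2  0.2 -1.7] [ 0.003  0.293 -0.013] [-0.    -0.     0.    -0.002 -0.002 -0.001]
[array([-0.0029,  0.0011,  0.0001]), array([ 0.0004,  0.0013, -0.0016])] [ 0.9  0.2 -1.5] [0.062 0.349 0.018] [-0.001  0.001 -0.     0.001  0.002  0.001]
[array([-0.003 ,  0.0011,  0.0001]), array([ 0.0004,  0.0014, -0.0017])] [-0.1 -0.3 -1.4] [ 0.066  0.321 -0.026] [-0.001 -0.     0.001  0.002 -0.001 -0.001]
[array([-0.0031,  0.0012,  0.0001]), array([ 0.0004,  0.0014, -0.0017])] [ 0.2 -0.2 -0.9] [0.044 0.336 0.003] [-0.     0.001  0.001  0.     0.001 -0.001]
[array([-0.0031,  0.0012,  0.0001]), array([ 0.0004,  0.0014, -0.0017])] [ 0.5  0.2 -0.5] [ 0.068  0.341 -0.02 ] [ 0.001  0.002  0.001 -0.001 -0.001  0.   ]
```

>>> carry_out --grip '[255,255,255,255,255,255]' --delta_pos '[[0.0004,0.0014,-0.0017],[0,0,0],[0,0,0],[0,0,0],[0,0,0],[0,0,0]]' --rotation '[[-0.003,0.001,0],[0,0,0],[0,0,0],[0,0,0],[0,0,0],[0,0,0]]'

```text
time: 9.5
tool_pos: [0.6407, -0.0627, 0.2575]
tool_rot: [0.159, 0.848, 0.462, 0.204]
wrist_force: [-0.2, -0.5, -1.2]
opening: 0.0156
grasp_force: 44.1
```

```bash
python3 - <<'E'
from h import *
from scipy.optimize import least_squares
X,RT=target(ROT,"pocket",.045+.037)
c=snap("wrist","pics/w4.png")
print([a.round(4) for a in plan(X,RT)][:2],env.state()["wrist_force"].round(1),env.state()["moment"].round(3))
cv2.imwrite("pics/w4c.png",cv2.resize(cv2.imread("pics/w4.png")[130:260,190:320],None,fx=4.6,fy=4.6,interpolation=cv2.INTER_CUBIC))
E
```

```text
[array([-0.0003,  0.0003,  0.0001]), array([ 0.    ,  0.0001, -0.0002])] [-0.4 -0.6 -0. ] [0.11  0.296 0.017]
```

View pics/w4c.png

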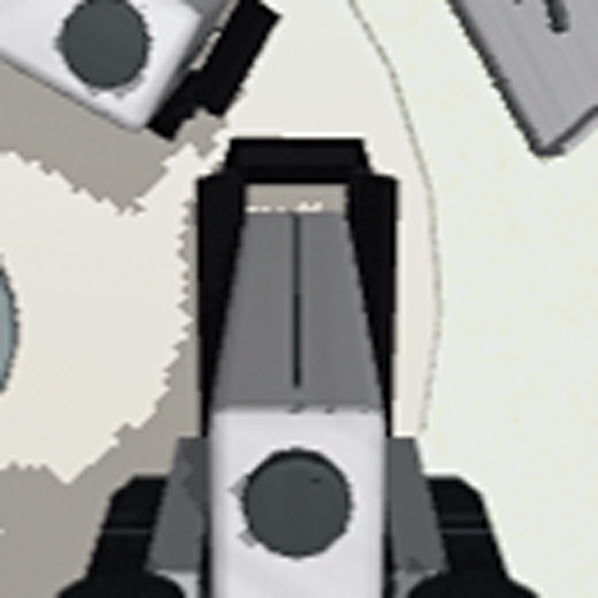

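The foot (crop 243–347) is centred on the slot (196–398), so I'll insert.

>>> carry_out --grip '[255,255,255,255,255,255,255]' --delta_pos '[[0,0,0.003],[0,0,0.004],[0,0,0.004],[0,0,0.004],[0,0,0.004],[0,0,0],[0,0,0]]' --rotation '[[0,0,0],[0,0,0],[0,0,0],[0,0,0],[0,0,0],[0,0,0],[0,0,0]]'

```text
time: 10.25
tool_pos: [0.6501, -0.0642, 0.2408]
tool_rot: [0.159, 0.848, 0.462, 0.204]
wrist_force: [-0.6, -0.0, -0.8]
opening: 0.0155
grasp_force: 44.1
```

```bash
python3 - <<'E'
from h import *
X,RT=target(ROT,"pocket",.045)
print([a.round(4) for a in plan(X,RT)][:2],pose()[1].inv().apply(env.state()["wrist_force"]).round(1),env.state()["moment"].round(3))
E
```

```text
[array([-0.0006,  0.0004,  0.0001]), array([0.0001, 0.0001, 0.0176])] [-0.5 -0.8  0.4] [ 0.11   0.296 -0.021]
```

Inside the slot with no contact force. I'll continue to the floor.

>>> carry_out --grip '[255,255,255,255,255,255,255,255]' --delta_pos '[[0,0,0.004],[0,0,0.004],[0,0,0.004],[0,0,0.003],[0,0,0.002],[0,0,0.002],[0,0,0],[0,0,0]]' --rotation '[[0,0,0],[0,0,0],[0,0,0],[0,0,0],[0,0,0],[0,0,0],[0,0,0],[0,0,0]]'

```text
time: 11.05
tool_pos: [0.6591, -0.0657, 0.2255]
tool_rot: [0.159, 0.848, 0.463, 0.204]
wrist_force: [-5.6, 0.4, 3.4]
opening: 0.0154
grasp_force: 44.8
```

```bash
python3 - <<'E'
from h import *
X,RT=target(ROT,"pocket",.045)
print([a.round(4) for a in plan(X,RT)][:2],pose()[1].inv().apply(env.state()["wrist_force"]).round(1),env.state()["moment"].round(3))
E
```

```text
[array([-0.0003,  0.0005,  0.0003]), array([ 0.0001, -0.    , -0.0002])] [-1.7 -2.6 -5.7] [0.132 0.84  0.047]
```

>>> carry_out --grip '[255,255,255,255]' --delta_pos '[[0,0,0.002],[0,0,0.001],[0,0,0],[0,0,0]]' --rotation '[[0,0,0],[0,0,0],[0,0,0],[0,0,0]]'

```text
time: 11.45
tool_pos: [0.6593, -0.0657, 0.2255]
tool_rot: [0.159, 0.848, 0.463, 0.204]
wrist_force: [-17.8, 1.5, 14.0]
opening: 0.0158
grasp_force: 47.0
```

```bash
python3 - <<'E'
from h import *
X,RT=target(ROT,"pocket",.045)
print([a.round(4) for a in plan(X,RT)][:2],pose()[1].inv().apply(env.state()["wrist_force"]).round(1),env.state()["moment"].round(3))
E
```

```text
[array([-0.0006,  0.0008,  0.0008]), array([-0.    , -0.0002, -0.0003])] [ -4.6  -7.2 -21. ] [0.363 2.019 0.215]
```

>>> carry_out --grip '[255,255,140,140,140,140,140]' --delta_pos '[[0,0,-0.0025],[0,0,0],[0,0,0],[0,0,0],[0,0,0],[0,0,0],[0,0,0]]' --rotation '[[0,0,0],[0,0,0],[0,0,0],[0,0,0],[0,0,0],[0,0,0],[0,0,0]]'

```text
time: 12.15
tool_pos: [0.6598, -0.0658, 0.2238]
tool_rot: [0.159, 0.848, 0.462, 0.204]
wrist_force: [0.6, -0.4, 0.6]
opening: 0.0385
grasp_force: 0.0
```

>>> carry_out --grip '[140,140,140,140,140,140,140]' --delta_pos '[[0,0,-0.01],[0,0,-0.02],[0,0,-0.03],[0,0,-0.03],[0,0,-0.02],[0,0,0],[0,0,0]]' --rotation '[[0,0,0],[0,0,0],[0,0,0],[0,0,0],[0,0,0],[0,0,0],[0,0,0]]'

```text
time: 12.85
tool_pos: [0.6054, -0.0569, 0.3201]
tool_rot: [0.159, 0.848, 0.462, 0.205]
wrist_force: [-0.3, -0.6, 0.3]
opening: 0.0388
grasp_force: 0.0
```

```bash
python3 - <<'E'
from h import *
c=snap("wrist","pics/w5.png")
print(env.state()["wrist_force"].round(1),env.state()["moment"].round(3),env.state()["joint_positions"].round(3))
for psi in(0,):
    X,RT=target(ROT,"knob",.054+.06,psi); print(np.round(plan(X,RT),4).tolist())
p,R=pose(); B,F=frame(ROT); x=F.T@R.as_matrix()[:,0]; print("psi now",np.arctan2(x[1],x[0]))
cv2.imwrite("pics/w5b.png",cv2.resize(cv2.imread("pics/w5.png"),(768,576)))
E
```

```text
[ 0.1 -0.1 -0.8] [0.094 0.223 0.004] [-0.196 -0.15   1.515  0.018  1.255  0.375]
[[-0.001, 0.0017, 1.1599], [-0.0725, -0.032, 0.0385], [0.0004, -0.0792, 0.0386]]
psi now 1.1599438942029865
```

View pics/w5b.png

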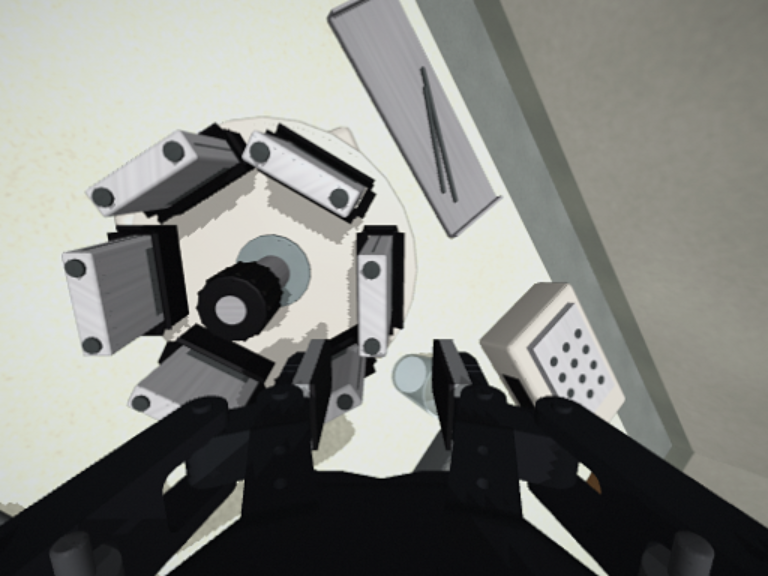

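The cassette is seated level with its neighbours: the top between the screws at (371,270) and (371,345) matches the others. Next I'll go above the knob and wind the wrist to one end.

>>> carry_out --grip '[0,0,0,0,0,0,0,0,0,0,0,0,0,0,0,0,0,0,0,0]' --delta_pos '[[0,-0.0198,0.0097],[0,-0.0198,0.0097],[0,-0.0198,0.0097],[0,-0.0198,0.0097],[0,0,0],[0,0,0],[0,0,0],[0,0,0],[0,0,0],[0,0,0],[0,0,0],[0,0,0],[0,0,0],[0,0,0],[0,0,0],[0,0,0],[0,0,0],[0,0,0],[0,0,0],[0,0,0]]' --rotation '[[0,0,0],[0,0,0],[0,0,0],[0,0,0],[0,0,0.14],[0,0,0.14],[0,0,0.14],[0,0,0.14],[0,0,0.14],[0,0,0.14],[0,0,0.14],[0,0,0.14],[0,0,0.14],[0,0,0.14],[0,0,0.14],[0,0,0.14],[0,0,0.14],[0,0,0.14],[0,0,0],[0,0,0]]'

```text
time: 14.9
tool_pos: [0.5673, -0.0187, 0.2477]
tool_rot: [-0.08, 0.857, -0.446, 0.244]
wrist_force: [-0.1, -0.3, 0.3]
opening: 0.0853
grasp_force: 0.0
```

```bash
cat > m.py <<'E'
import sys; from h import *
B,F=frame(ROT); p,R=pose(); s=env.state(); x=F.T@R.as_matrix()[:,0]
psi=np.arctan2(x[1],x[0]); psi+=2*np.pi*(psi<-1.5)
row=[s["time"],psi,F[:,2]@s["moment"],s["effort"][5],s["joint_positions"][5],s["dq"][5]]
open("log.txt","a").write(sys.argv[1]+" "+" ".join("%.5f"%v for v in row)+"\n"); print(sys.argv[1],np.round(row,4))
E
python3 m.py f
python3 - <<'E'
from h import *
X,RT=target(ROT,"knob",.054+.06,-.8); print(np.round(plan(X,RT),4).tolist(),env.state()["moment"].round(3),env.state()["effort"].round(3),env.state()["joint_positions"].round(3))
E
```

```text
f [ 1.4900e+01 -7.9710e-01  1.5300e-02  3.2700e-02  2.4124e+00  6.8000e-03]
[[0.0025, 0.0021, 0.0029], [0.0001, -0.0006, -0.0009], [0.0001, -0.0006, -0.0009]] [0.048 0.259 0.021] [ 0.0000e+00 -2.3440e+01 -3.3418e+01 -8.9000e-02 -2.1880e+00  3.3000e-02] [-0.121 -0.23   1.72  -0.022  1.131  2.412]
```

>>> carry_out --grip '[0,0,0,0,0,0,0,0]' --delta_pos '[[0,0,0],[0,0,0],[0,0,0],[0,0,0],[0,0,0],[0,0,0],[0,0,0],[0,0,0]]' --rotation '[[0,0,-0.14],[0,0,-0.14],[0,0,-0.14],[0,0,-0.14],[0,0,-0.14],[0,0,-0.14],[0,0,-0.14],[0,0,-0.14]]'

```text
time: 15.7
tool_pos: [0.5675, -0.0187, 0.2487]
tool_rot: [0.063, 0.963, 0.08, 0.25]
wrist_force: [-0.1, 0.3, 0.2]
opening: 0.0854
grasp_force: 0.0
```

```bash
python3 m.py f
```

```text
f [15.7     0.3283  0.0194  1.1529  1.287  -1.3864]
```

>>> carry_out --grip '[0,0,0,0,0,0,0,0]' --delta_pos '[[0,0,0],[0,0,0],[0,0,0],[0,0,0],[0,0,0],[0,0,0],[0,0,0],[0,0,0]]' --rotation '[[0,0,-0.14],[0,0,-0.14],[0,0,-0.14],[0,0,-0.14],[0,0,-0.14],[0,0,-0.14],[0,0,-0.14],[0,0,-0.14]]'

```text
time: 16.5
tool_pos: [0.5675, -0.0187, 0.2487]
tool_rot: [0.186, 0.773, 0.58, 0.179]
wrist_force: [0.3, 0.2, -0.5]
opening: 0.0853
grasp_force: 0.0
```

```bash
python3 m.py f
```

```text
f [16.5     1.4483  0.0413  1.1528  0.167  -1.3857]
```

>>> carry_out --grip '[0,0,0,0,0,0,0,0]' --delta_pos '[[0,0,0],[0,0,0],[0,0,0],[0,0,0],[0,0,0],[0,0,0],[0,0,0],[0,0,0]]' --rotation '[[0,0,-0.14],[0,0,-0.14],[0,0,-0.14],[0,0,-0.14],[0,0,-0.14],[0,0,-0.14],[0,0,-0.14],[0,0,-0.14]]'

```text
time: 17.3
tool_pos: [0.5675, -0.0187, 0.2487]
tool_rot: [0.253, 0.347, 0.902, 0.053]
wrist_force: [-0.0, -0.0, -0.0]
opening: 0.0854
grasp_force: 0.0
```

```bash
python3 m.py f
```

```text
f [ 1.7300e+01  2.5682e+00  6.0000e-04  1.1529e+00 -9.5300e-01 -1.3859e+00]
```

>>> carry_out --grip '[0,0,0,0,0,0,0,0,0,0,0,0]' --delta_pos '[[0,0,0],[0,0,0],[0,0,0],[0,0,0],[0,0,0],[0,0,0],[0,0,0],[0,0,0],[0,0,0],[0,0,0],[0,0,0],[0,0,0]]' --rotation '[[0,0,-0.14],[0,0,-0.14],[0,0,-0.14],[0,0,-0.14],[0,0,-0.14],[0,0,-0.14],[0,0,-0.14],[0,0,-0.14],[0,0,-0.14],[0,0,0],[0,0,0],[0,0,0]]'

```text
time: 18.5
tool_pos: [0.5676, -0.0187, 0.2493]
tool_rot: [0.236, -0.246, 0.934, -0.105]
wrist_force: [-0.5, -0.0, -0.0]
opening: 0.0855
grasp_force: 0.0
```

```bash
python3 m.py f; python3 - <<'E'
from h import *
X,RT=target(ROT,"knob",.054,3.8); print(np.round(plan(X,RT),4).tolist(),env.state()["joint_positions"].round(3))
E
```

```text
f [ 1.8500e+01  3.8188e+00  9.0000e-04  6.5000e-03 -2.2035e+00 -3.2000e-03]
[[0.0003, -0.0007, 0.0188], [0.0002, 0.0006, 0.0603], [0.0001, 0.0006, 0.0603]] [-0.121 -0.231  1.719 -0.022  1.131 -2.203]
```

>>> carry_out --grip '[80,80,80,80,80,80,80,80,80]' --delta_pos '[[0,0,0],[0,0,0],[0,0.0006,0.01],[0,0,0.015],[0,0,0.015],[0,0,0.015],[0,0,0.005],[0,0,0],[0,0,0]]' --rotation '[[0,0,0],[0,0,0],[0,0,0],[0,0,0],[0,0,0],[0,0,0],[0,0,0],[0,0,0],[0,0,0]]'

```text
time: 19.4
tool_pos: [0.5972, -0.0231, 0.1975]
tool_rot: [0.236, -0.247, 0.934, -0.106]
wrist_force: [0.2, -1.2, 0.8]
opening: 0.0587
grasp_force: 0.0
```

>>> carry_out --grip '[255,255,255,255,255,255,255,255]' --delta_pos '[[0,0,0],[0,0,0],[0,0,0],[0,0,0],[0,0,0],[0,0,0],[0,0,0],[0,0,0]]' --rotation '[[0,0,0],[0,0,0],[0,0,0],[0,0,0],[0,0,0],[0,0,0],[0,0,0],[0,0,0]]' --grip_force 60

```text
time: 20.2
tool_pos: [0.597, -0.0226, 0.1987]
tool_rot: [0.237, -0.247, 0.934, -0.105]
wrist_force: [-5.6, 1.7, 5.4]
opening: 0.0371
grasp_force: 60.7
```

```bash
python3 m.py g0; python3 - <<'E'
from h import *
X,RT=target(ROT,"knob",.054,3.8); print(np.round(plan(X,RT),4).tolist(),env.state()["wrist_force"].round(2),env.state()["moment"].round(2))
E
```

```text
g0 [ 2.0200e+01  3.8197e+00 -7.4800e-02 -7.0100e-02 -2.2034e+00  4.0000e-04]
[[0.0001, 0.0011, 0.0197], [0.001, 0.0001, 0.0017], [0.001, 0.0001, 0.0017]] [-5.61  1.68  5.43] [0.67 0.77 0.22]
```

>>> carry_out --grip '[255,255,255]' --delta_pos '[[0,0,0],[0,0,0],[0,0,0]]' --rotation '[[0,0,0.14],[0,0,0.14],[0,0,0.14]]'

```text
time: 20.5
tool_pos: [0.5971, -0.0231, 0.1988]
tool_rot: [0.254, -0.044, 0.965, -0.053]
wrist_force: [-4.6, 0.6, 5.2]
opening: 0.0367
grasp_force: 61.0
```

```bash
python3 m.py d
```

```text
d [20.5     3.3947  0.1625 -1.0147 -1.7782  1.3852]
```

>>> carry_out --grip '[255,255,255]' --delta_pos '[[0,0,0],[0,0,0],[0,0,0]]' --rotation '[[0,0,0.14],[0,0,0.14],[0,0,0.14]]'

```text
time: 20.8
tool_pos: [0.597, -0.0236, 0.1988]
tool_rot: [0.259, 0.158, 0.953, 0.0]
wrist_force: [-6.6, -2.3, 5.2]
opening: 0.0366
grasp_force: 61.1
```

```bash
python3 m.py d
```

```text
d [20.8     2.9748  0.1885 -0.9791 -1.3583  1.3845]
```

>>> carry_out --grip '[255,255,255]' --delta_pos '[[0,0,0],[0,0,0],[0,0,0]]' --rotation '[[0,0,0.14],[0,0,0.14],[0,0,0.14]]'

```text
time: 21.1
tool_pos: [0.5968, -0.0241, 0.1987]
tool_rot: [0.254, 0.353, 0.899, 0.054]
wrist_force: [-7.8, -2.4, 6.0]
opening: 0.0366
grasp_force: 61.1
```

```bash
python3 m.py d; python3 - <<'E'
from h import *
X,RT=target(ROT,"knob",.054,3.8-9*.14); print(np.round(plan(X,RT),4).tolist(),env.state()["wrist_force"].round(2),env.state()["moment"].round(2))
E
```

```text
d [21.1     2.5553  0.1679 -0.9355 -0.9384  1.3865]
[[-0.0013, 0.0021, 0.0153], [0.0013, 0.0002, 0.0017], [0.0013, 0.0003, 0.0017]] [-7.84 -2.37  6.02] [0.12 0.65 0.21]
```

>>> carry_out --grip '[255,255,255]' --delta_pos '[[0,0,0],[0,0,0],[0,0,0]]' --rotation '[[0,0,0.14],[0,0,0.14],[0,0,0.14]]'

```text
time: 21.4
tool_pos: [0.5964, -0.0244, 0.1986]
tool_rot: [0.237, 0.533, 0.806, 0.105]
wrist_force: [-8.4, -3.5, 5.8]
opening: 0.0367
grasp_force: 61.1
```

```bash
python3 m.py d
```

```text
d [21.4     2.1357  0.1945 -0.8898 -0.5186  1.3869]
```

>>> carry_out --grip '[255,255,255]' --delta_pos '[[0,0,0],[0,0,0],[0,0,0]]' --rotation '[[0,0,0.14],[0,0,0.14],[0,0,0.14]]'

```text
time: 21.7
tool_pos: [0.5959, -0.0245, 0.1983]
tool_rot: [0.209, 0.689, 0.677, 0.151]
wrist_force: [-10.7, -2.7, 6.3]
opening: 0.0366
grasp_force: 61.2
```

```bash
python3 m.py d
```

```text
d [21.7     1.7159  0.3256 -0.8469 -0.0986  1.3893]
```

>>> carry_out --grip '[255,255,255]' --delta_pos '[[0,0,0],[0,0,0],[0,0,0]]' --rotation '[[0,0,0.14],[0,0,0.14],[0,0,0.14]]'

```text
time: 22.0
tool_pos: [0.5955, -0.0244, 0.198]
tool_rot: [0.173, 0.815, 0.519, 0.191]
wrist_force: [-11.4, -3.2, 7.6]
opening: 0.0365
grasp_force: 61.3
```

```bash
python3 m.py d
```

```text
d [22.      1.296   0.3108 -0.8165  0.3213  1.3872]
```

>>> carry_out --grip '[255,255,255]' --delta_pos '[[0,0,0],[0,0,0],[0,0,0]]' --rotation '[[0,0,0.14],[0,0,0.14],[0,0,0.14]]'

```text
time: 22.3
tool_pos: [0.5951, -0.0241, 0.1977]
tool_rot: [0.129, 0.906, 0.338, 0.223]
wrist_force: [-13.0, -2.3, 8.6]
opening: 0.037
grasp_force: 61.4
```

```bash
python3 m.py d
```

```text
d [22.3     0.8758  0.3404 -0.805   0.7412  1.3861]
```

>>> carry_out --grip '[255,255,255]' --delta_pos '[[0,0,0],[0,0,0],[0,0,0]]' --rotation '[[0,0,0.14],[0,0,0.14],[0,0,0.14]]'

```text
time: 22.6
tool_pos: [0.5949, -0.0236, 0.1975]
tool_rot: [0.079, 0.956, 0.141, 0.244]
wrist_force: [-15.3, -1.9, 8.0]
opening: 0.0366
grasp_force: 61.7
```

```bash
python3 m.py d
```

```text
d [22.6     0.4554  0.3065 -0.8155  1.1612  1.3872]
```

>>> carry_out --grip '[255,255,255]' --delta_pos '[[0,0,0],[0,0,0],[0,0,0]]' --rotation '[[0,0,0.14],[0,0,0.14],[0,0,0.14]]'

```text
time: 22.9
tool_pos: [0.5949, -0.023, 0.1975]
tool_rot: [0.026, 0.965, -0.061, 0.255]
wrist_force: [-15.6, -1.0, 8.2]
opening: 0.0363
grasp_force: 61.9
```

```bash
python3 m.py d
```

```text
d [22.9     0.035   0.3213 -0.8463  1.5813  1.3861]
```

>>> carry_out --grip '[255,255,255]' --delta_pos '[[0,0,0],[0,0,0],[0,0,0]]' --rotation '[[0,0,0.14],[0,0,0.14],[0,0,0.14]]'

```text
time: 23.2
tool_pos: [0.5951, -0.0225, 0.1976]
tool_rot: [-0.029, 0.931, -0.261, 0.255]
wrist_force: [-13.9, 1.2, 7.9]
opening: 0.0368
grasp_force: 61.9
```

```bash
python3 m.py d; python3 - <<'E'
from h import *
L=[l.split() for l in open("log.txt")]; A=np.array([[float(v) for v in l[1:]] for l in L if l[0]=="d"])
psi=A[:,1]
for y in(A[:,3]+.8318*A[:,5],A[:,2]):
    M=np.c_[np.ones(len(psi)),np.cos(psi),np.sin(psi)]; k,*_=np.linalg.lstsq(M,y,rcond=None); print(k,np.hypot(*k[1:]),np.arctan2(k[2],k[1]),(M@k-y).round(3))
X,RT=target(ROT,"knob",.054,3.8-30*.14); print(np.round(plan(X,RT),4).tolist(),env.state()["wrist_force"].round(2))
E
```

```text
d [23.2    -0.3852  0.2528 -0.8685  2.0014  1.3867]
[0.23531908 0.07705866 0.08271271] 0.11304613312253153 0.8207717778372712 [ 0.003  0.001 -0.001  0.    -0.003 -0.002  0.     0.002  0.009 -0.009]
[0.22959818 0.07358139 0.06173587] 0.09604966285975594 0.6980818542893568 [-0.02  -0.021  0.035  0.048 -0.046 -0.002 -0.016  0.016 -0.016  0.022]
[[0.0011, 0.0035, 0.0148], [0.0013, -0.0002, 0.0017], [0.0013, -0.0002, 0.0017]] [-13.92   1.17   7.89]
```

>>> carry_out --grip '[255,255,255,255,255,255,255]' --delta_pos '[[0,0,0],[0,0,0],[0,0,0],[0,0,0],[0,0,0],[0,0,0],[0,0,0]]' --rotation '[[0,0,0],[0,0,0],[0,0,-0.14],[0,0,-0.14],[0,0,-0.14],[0,0,-0.14],[0,0,-0.14]]'

```text
time: 23.9
tool_pos: [0.5949, -0.0234, 0.1976]
tool_rot: [0.063, 0.963, 0.079, 0.249]
wrist_force: [-14.9, -1.8, 6.7]
opening: 0.0366
grasp_force: 61.7
```

```bash
python3 m.py u
```

```text
u [23.9     0.3252 -0.1181  1.0225  1.291  -1.3864]
```

>>> carry_out --grip '[255,255,255,255,255]' --delta_pos '[[0,0,0],[0,0,0],[0,0,0],[0,0,0],[0,0,0]]' --rotation '[[0,0,-0.14],[0,0,-0.14],[0,0,-0.14],[0,0,-0.14],[0,0,-0.14]]'

```text
time: 24.4
tool_pos: [0.5952, -0.0242, 0.1978]
tool_rot: [0.145, 0.878, 0.404, 0.212]
wrist_force: [-13.3, -3.2, 7.3]
opening: 0.0368
grasp_force: 61.3
```

```bash
python3 m.py u
```

```text
u [24.4     1.0258 -0.1638  1.038   0.5909 -1.3865]
```

>>> carry_out --grip '[255,255,255,255,255]' --delta_pos '[[0,0,0],[0,0,0],[0,0,0],[0,0,0],[0,0,0]]' --rotation '[[0,0,-0.14],[0,0,-0.14],[0,0,-0.14],[0,0,-0.14],[0,0,-0.14]]'

```text
time: 24.9
tool_pos: [0.5959, -0.0245, 0.1983]
tool_rot: [0.21, 0.686, 0.681, 0.15]
wrist_force: [-9.8, -3.0, 6.4]
opening: 0.0369
grasp_force: 61.1
```

```bash
python3 m.py u
```

```text
u [24.9     1.7258 -0.1986  0.9987 -0.109  -1.3878]
```

>>> carry_out --grip '[255,255,255,255,255,255]' --delta_pos '[[0,0,0],[0,0,0],[0,0,0],[0,0,0],[0,0,0],[0,0,0]]' --rotation '[[0,0,-0.14],[0,0,-0.14],[0,0,-0.14],[0,0,-0.14],[0,0,-0.14],[0,0,-0.14]]'

```text
time: 25.5
tool_pos: [0.5968, -0.0241, 0.1987]
tool_rot: [0.254, 0.349, 0.901, 0.053]
wrist_force: [-6.7, -2.3, 5.7]
opening: 0.0367
grasp_force: 61.1
```

```bash
python3 m.py u
```

```text
u [25.5     2.5649 -0.2413  0.9138 -0.9487 -1.3843]
```

>>> carry_out --grip '[255,255,255,255,255,255]' --delta_pos '[[0,0,0],[0,0,0],[0,0,0],[0,0,0],[0,0,0],[0,0,0]]' --rotation '[[0,0,-0.14],[0,0,-0.14],[0,0,-0.14],[0,0,-0.14],[0,0,-0.14],[0,0,-0.14]]'

```text
time: 26.1
tool_pos: [0.5971, -0.0231, 0.1988]
tool_rot: [0.254, -0.049, 0.965, -0.055]
wrist_force: [-5.6, 1.6, 5.2]
opening: 0.0363
grasp_force: 61.0
```

```bash
python3 m.py u; python3 - <<'E'
from h import *
L=[l.split() for l in open("log.txt")]
for t,n in(("d",0),("u",0)):
    A=np.array([[float(v) for v in l[1:]] for l in L if l[0]==t])
    psi=A[:,1];y=A[:,3]+.8318*A[:,5]
    M=np.c_[np.ones(len(psi)),np.cos(psi),np.sin(psi)]; k,*_=np.linalg.lstsq(M,y,rcond=None); print(k,np.hypot(*k[1:]),np.arctan2(k[2],k[1]),(M@k-y).round(3))
E
```

```text
u [26.1     3.4044 -0.3127  0.8334 -1.7886 -1.3844]
[0.23531908 0.07705866 0.08271271] 0.11304613312253153 0.8207717778372712 [ 0.003  0.001 -0.001  0.    -0.003 -0.002  0.     0.002  0.009 -0.009]
[-0.225861    0.07180428  0.08465269] 0.11100420429156062 0.8673353624867449 [-0.    -0.001  0.002 -0.002  0.001]
```

>>> carry_out --grip '[255,255,255,255,255,255,255,255,255,255,255,255,255,255]' --delta_pos '[[0,0,0],[0,0,0],[0,0,0],[0,0,0],[0,0,0],[0,0,0],[0,0,0],[0,0,0],[0,0,0],[0,0,0],[0,0,0],[0,0,0],[0,0,0],[0,0,0]]' --rotation '[[0,0,0.125],[0,0,0.125],[0,0,0.125],[0,0,0.125],[0,0,0.125],[0,0,0.125],[0,0,0.125],[0,0,0.1],[0,0,0.03],[0,0,0],[0,0,0],[0,0,0],[0,0,0],[0,0,0]]'

```text
time: 27.5
tool_pos: [0.5967, -0.0242, 0.1987]
tool_rot: [0.248, 0.424, 0.868, 0.074]
wrist_force: [-7.6, -2.8, 5.7]
opening: 0.0371
grasp_force: 61.1
```

```bash
python3 m.py e; python3 - <<'E'
from h import *
c=snap("top","pics/t9.png"); cv2.imwrite("pics/t9c.png",cv2.resize(cv2.imread("pics/t9.png")[100:240,200:380],None,fx=4,fy=4,interpolation=cv2.INTER_CUBIC))
print(env.state()["dq"].round(3),env.state()["wrist_force"].round(1))
E
```

```text
e [ 2.7500e+01  2.3946e+00 -1.8810e-01 -1.7980e-01 -7.7820e-01  1.4000e-03]
[ 0.    -0.002  0.    -0.     0.    -0.   ] [-7.4 -3.   5.2]
```

View pics/t9c.png

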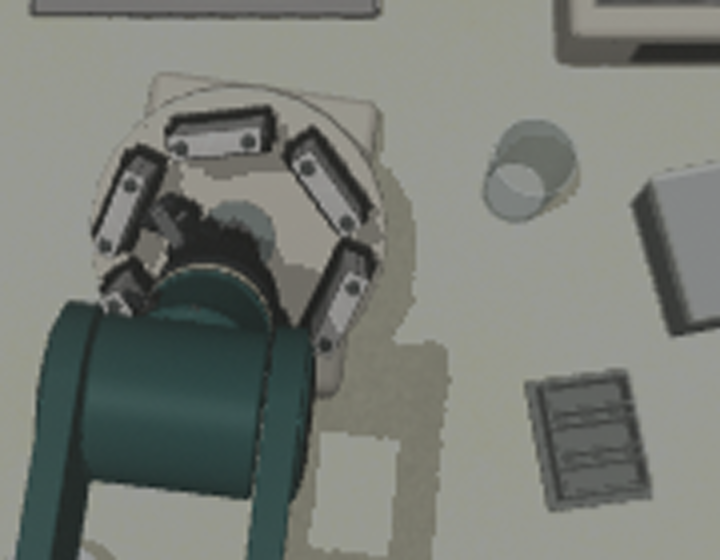

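The cassettes are all seated, the stand is empty, the bystanders haven't moved, and the gripper is holding the knob at 2.395 rad against an estimated 2.41. Handing in.

```bash
python3 -c "
from cell import env
print(env.hand_in())"
```

```text
the job is handed in; nothing more can be done
None
```

The job is handed in at about 27.5 s: the cassette is fully home in the empty pocket, and the carousel's heavy side is at the lowest point to within about 1–2° by the torque fit, with the gripper still holding the knob at rest.

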